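# Free the tube carrier from its locking hook

### The job

Take the hanging tube carrier off its locking hook and stand it upright in the white tray. It is locked in: holding the carrier, slide its bar back against the sprung orange keeper until it gently meets the stop, keep the keeper pressed and lift the bar up through the slot and out past the hook's tips, then lower the carrier until it stands in the tray before letting go. Never force the hook (16 N at most), and leave the jar, the tube rack and the white-lidded case where they are.

Things in the scene. Friction and masses are not known exactly. Their poses are not given: they have to be found in the camera images.
- hook: Locking hook bracket, fixed. Origin on the table below the seat; +x points along its two prongs to their tips, +y along the resting bar, z up. Grey base 180 x 130 mm; white post 100 mm wide, front face at x = -90, top 190 mm. Prongs 8 mm thick at y = +-28 mm, seat (prong top) 176 mm high, tips' inner faces at x = +6, ends at x = +15. Nothing on it is higher than 192 mm: carry round or over it.
- hook_seat (a point): Where the bar's axis rests at the start, midway between the prongs, 180 mm above the table; axes as the hook's. A blue cover over the prongs (186 to 192 mm high, |y| 23 to 52 mm, x up to +28 mm) traps the bar. To come free, the bar must be slid in the hook's -x (towards the post) by 8 to 38 mm, to an open slot in the cover: how far differs each time and is not measured.
- hook_tip (a point): Top of the prong tips, midway, x = +15 mm, 191 mm high. About the slot: 11 mm wide for the 8 mm bar; its far side is a rigid stop, met 3 mm after the bar is free of the cover. So press until the stop is felt (force rises steeply above the spring's), then lift straight up with the keeper still pressed. Lifting too early jams the bar; pressing on soon passes 16 N.
- keeper (a joint): Orange sprung keeper: two pads standing 1 mm behind the resting bar (hook -x side), at both prongs. 0 = closed; grows in m as it is pushed in the hook's -x direction, up to 0.055. Spring: 2.5 N at 0 plus 0.04 N per mm in all, plus the bar's friction on the seat (up to 3 N); it closes by itself.
- carrier: Tube carrier, 0.28 to 0.46 kg. Origin at centre of its flat foot, axes as the hook's while it hangs, foot then 50 mm high. Blue block 70 (x) x 90 x 40 mm, capped tubes to 59 mm; two steel legs at y = +-11 mm up to a steel bar along y (8 mm diameter, 92 long, axis 130 above the foot); black grip tab above. The block hangs under the prongs: lift 25 to 50 mm, then move out past the tips before going higher.
- carrier_grip (a point): Where to grip: black upright tab, 14 mm thick (x) x 28 mm wide (y), 135 to 181 mm above the foot. This point is on its middle line, 162 mm above the foot, 32 mm above the bar's axis. Best held from above with fingers closing along the carrier's x (the press direction), with a firm grip of 40 N or more so that the tab does not turn.
- tray: White tray on the table, fixed, 160 (x) x 180 (y) x 22 mm high, walls and floor 4 mm thick. Origin under its centre at the table.
- tray_in (a point): Centre of the tray's inner floor, 4 mm above the table.
- bottle: Amber jar with blue cap, 48 mm diameter, 100 mm high, loose, origin under its foot. Stands between hook and tray; leave alone.
- rack: Blue tube rack with white caps, 90 (x) x 130 x 65 mm, loose, origin under its centre. Leave alone.
- case: Case with white lid, 106 x 136 x 60 mm, loose, origin under its centre. Leave alone.

How it is judged:
By the outcome, as a careful person would: the job done as asked, in the order asked, and still so for the second after the job is handed in, with the robot touching nothing.
It also fails if it takes over 72 s, if anything falls off the work surface, if the arm or the gripper's body presses on something with over 40 N, if the wrist force passes 120 N, or if a joint passes its speed limit or range.

### The arm

A 6-joint arm with a two-finger parallel gripper is mounted at the origin on the work surface. World frame = base frame: x ahead of the robot, y to its left, z up, the work surface at z = 0. Lengths are in m, angles in rad, forces in N, time in s.
With the tool pointing down it reaches from about 0.375 to 0.9 m from the base axis. Payload 3.1 kg.
Tool frame: the origin (TCP) lies at the very end of the fingers, on their centre line; the grasp point (between the pads) lies 19 mm behind it; y points along the fingers, x is the direction in which the jaws open and shut, and the axes are right-handed (so a half turn about y gives the same grasp; the last joint's range is limited). The gripper opens to 85 mm and grips with 20 to 120 N. Pads are 22 mm wide; open, the fingers measure 114 mm over their backs; the gripper's body (76 mm by 85 mm) begins 54 mm behind the grasp point. The pads swing forward as they close: fully open they stand 13 mm farther back than shut.
Start: joints at [0.966, 0.527, 1.433, -0, 1.181, -0.178], TCP at [0.259, 0.569, 0.231] pointing down, gripper open.
Joint ranges: [-3.08, 3.08], [-0.75, 2.2], [0.22, 2.44], [-1.43, 4.57], [0, 2.65], [-2.85, 2.85]. Speed limits (rad/s): [2.79, 2.79, 3.14, 3.14, 3.14, 3.14].

### API

Orientations are given as a unit quaternion [w, x, y, z].
In Python, from bench import bot gives the robot as it stands.
- The arm moves only by the shell command python3 -m jog 'ROWS' [FORCE]. ROWS is JSON, a list of rows, each a list of 7 numbers: the shift along the world's x, y, z in mm, then the turn, a rotation vector about the world's x, y, z in rad, then the gripper command: -1 is shut, 1 is fully open, values between are in proportion. In form: [[dx, dy, dz, rx, ry, rz, jaw], ...]. A call has 1 to 8 rows; each row is the pose to reach, as a shift and turn from the pose commanded when the call began; what a row does not reach only later rows make up. A row lasts 1/8 s, in which the tool goes at most 62.5 mm and 10.7 degrees, less where a joint would pass 70% of its speed; a pose out of reach is approached as far as the arm can. A call with a gripper value outside its range is refused whole. The fingers move at their own pace and stop on an object; FORCE is the grip in N (left out, the last holds). Time passes only in rows, so rows that repeat a pose let the fingers close. It gives the time, the measured TCP pose, the force and the opening at its end, in the units of the state.
- bot.observe(): the state, without advancing time (a new reading comes with each control period).
- bot.grab_frame(name): name is "scene" or "top"; returns the picture (384x512x3 uint8, red, green, blue); there is no depth.
- bot.get_calibration(name): a dict with "intrinsics" (3x3 intrinsics, pixels), "distortion" ([k1, k2, p1, p2, k3] as OpenCV has them; the pictures are not rectified), "position" and "rotation" of the camera in the world. Camera axes: x right, y up, looking along -z (the intrinsics and any distortion apply to the point x, -y, -z); pixel columns grow to the right and rows downward; lengths in m; the calibration is good to about 2 mm. A picture is of the moment at which its call begins. get_calibration takes no time and is no camera call.
- bot.finish_job(): hands the job in, once; it reports no verdict.
The state is a dict: "time_s": time; "joint_pos": joint angles; "joint_velocities": joint speeds; "joint_efforts": joint torques, N m; "tool_pos": TCP position; "tool_rot": TCP orientation; "force": force on the tool from outside, world axes, zero at the start; "moment": the same for the moment, N m; "width": opening from 0.0 (shut) to 1.0 (fully open).
Only numpy, scipy, OpenCV 4.12 (cv2) and the standard library are available. Lean on these libraries where they do the work, as an engineer would, in place of code of your own. Each camera call takes 0.05 s, during which the arm holds its last target.

## Working session

There is one attempt and no reset: what is moved stays moved. The work goes in short steps, Python scripts to look and compute and a shell command to move; the robot and the scene stay as the last step left them, time stands still between calls to the robot, and variables do not carry over. Pictures are saved under pics/ and viewed, and the job is handed in when it is done.

```bash
ls; mkdir -p pics
python3 - <<'E'
from bench import bot
import cv2
for n in("scene","top"):
    cv2.imwrite(f"pics/{n}0.png",bot.grab_frame(n)[:,:,::-1]); c=bot.get_calibration(n); print(n,c)
print(bot.observe())
E
```

```text
pics
scene {'intrinsics': array([[363.78777301,   0.        , 251.39716339],
       [  0.        , 363.78777301, 190.33019648],
       [  0.        ,   0.        ,   1.        ]]), 'distortion': array([-0.03636832,  0.        ,  0.        ,  0.        ,  0.        ]), 'position': array([1.05150383, 0.57266503, 0.59455343]), 'rotation': array([0.27382734, 0.15228058, 0.46327948, 0.82897608])}
top {'intrinsics': array([[435.27394173,   0.        , 249.15096836],
       [  0.        , 435.27394173, 184.0739683 ],
       [  0.        ,   0.        ,   1.        ]]), 'distortion': array([-0.08379064,  0.        ,  0.        ,  0.        ,  0.        ]), 'position': array([ 0.57624202, -0.00691443,  0.96366705]), 'rotation': array([-0.70253832, -0.03286809,  0.02438411,  0.71046816])}
{'time_s': 0.1, 'joint_pos': array([ 9.65507302e-01,  5.28371802e-01,  1.43375019e+00, -9.53168534e-06,
        1.18141643e+00, -1.78496407e-01]), 'joint_velocities': array([-0.00121606, -0.00371322, -0.00239938, -0.00160173, -0.00094899,
        0.00012239]), 'joint_efforts': array([ 1.93675933e-04, -4.43306887e+01, -1.78587967e+01, -1.68657016e-04,
        3.92538888e-03,  1.91641408e-05]), 'tool_pos': array([0.25832731, 0.56841792, 0.23043997]), 'tool_rot': array([-0.59428121,  0.59481451,  0.38213519, -0.3834035 ]), 'force': array([ 0.22434941,  0.21208816, -0.08871227]), 'moment': array([ 0.02642499, -0.03040462,  0.0330931 ]), 'width': 0.9986872444494418}
```

View pics/scene0.png

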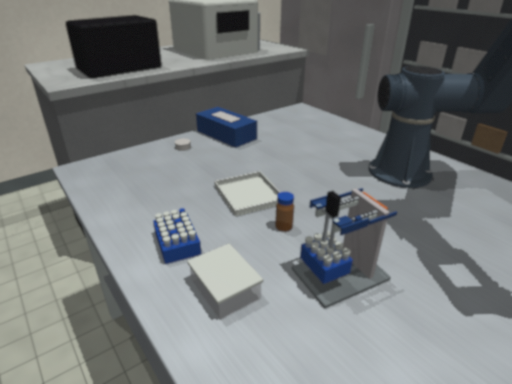

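View pics/top0.png

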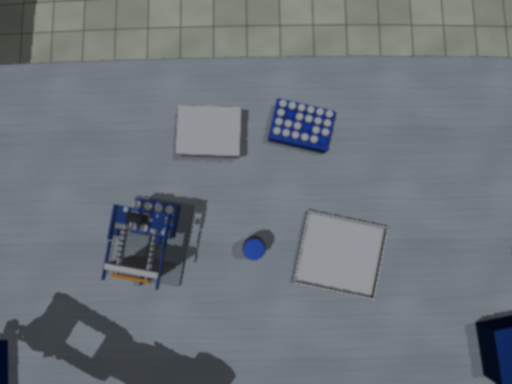

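Top view shows the hook and carrier at about (140,240), the jar at (254,247), the tray at (341,253), the case at (208,130) and the rack at (302,125). I'll zoom in next.

```bash
cat > h.py <<'E'
import numpy as np, cv2
from bench import bot
from scipy.spatial.transform import Rotation as R
def cal(n):
    c=bot.get_calibration(n); q=np.array(c["rotation"]); return c["intrinsics"],c["distortion"],np.array(c["position"]),R.from_quat(q[[1,2,3,0]]).as_matrix()
def ray(n,uv):
    K,D,p,M=cal(n); x,y=cv2.undistortPoints(np.array([[uv]],float),K,D)[0,0]
    d=M@np.array([x,-y,-1]); return p,d/np.linalg.norm(d)
def onz(n,uv,z):
    p,d=ray(n,uv); return p+d*(z-p[2])/d[2]
def proj(n,P):
    K,D,p,M=cal(n); c=(np.atleast_2d(P)-p)@M; c=c*[1,-1,-1]
    return cv2.projectPoints(c,np.zeros(3),np.zeros(3),K,D)[0][:,0]
def tri(a,b):
    p,d=ray("scene",a);q,e=ray("top",b)
    A=np.stack([d,-e],1); t=np.linalg.lstsq(A,q-p,rcond=None)[0]
    P,Q=p+d*t[0],q+e*t[1]; return (P+Q)/2,np.linalg.norm(P-Q)
E
python3 - <<'E'
import cv2
a=cv2.imread("pics/top0.png")[185:300,90:215]; cv2.imwrite("pics/topz.png",cv2.resize(a,None,fx=5,fy=5,interpolation=cv2.INTER_CUBIC))
a=cv2.imread("pics/scene0.png")[180:305,280:405]; cv2.imwrite("pics/scz.png",cv2.resize(a,None,fx=4.8,fy=4.8,interpolation=cv2.INTER_CUBIC))
E
```

```text
(no output)
```

View pics/topz.png

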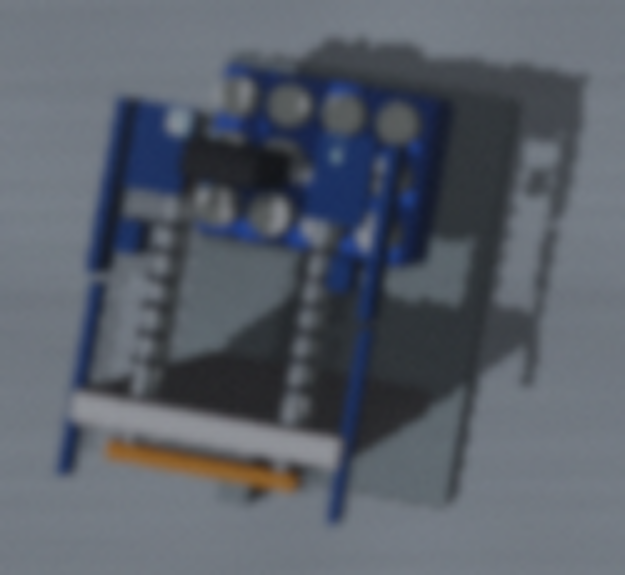

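View pics/scz.png

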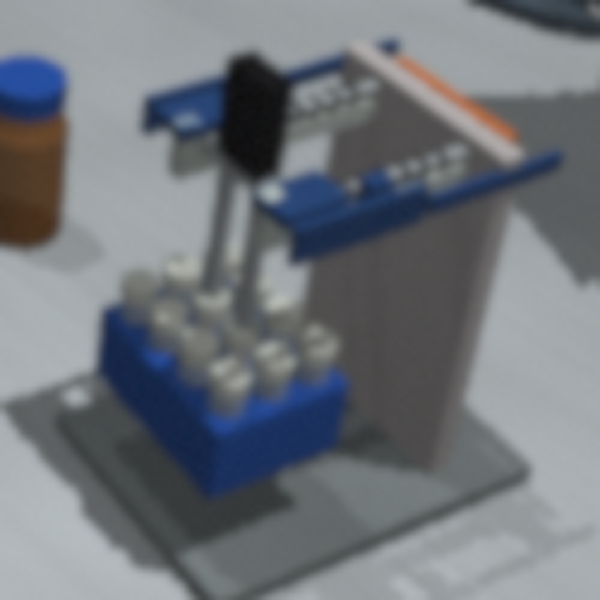

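Run:
```python
from h import *
z=lambda p:(90+(p[0]+.5)/5-.5,185+(p[1]+.5)/5-.5)
s=lambda p:(280+(p[0]+.5)/4.8-.5,180+(p[1]+.5)/4.8-.5)
a=onz("top",z((75,393)),.19);b=onz("top",z((345,440)),.19)
print("post top front",a,b,np.linalg.norm(a-b)); v=a-b; yaw=np.arctan2(-v[0],v[1]); print("yaw",np.degrees(yaw))
X=np.array([np.cos(yaw),np.sin(yaw),0]); print("seat by post",(a+b)/2+.09*X)
c=onz("top",z((118,97)),.192);d=onz("top",z((62,472)),.192);e=onz("top",z((335,520)),.192)
print("rails",c,d,e, np.degrees(np.arctan2(*(c-d)[1::-1])),np.linalg.norm(d-e))
print(tri(s((348,45)),z((70,418))),"back post L/R")
# tab top: outline corners in top
t=top=cv2.imread("pics/top0.png"); 
for n,r in(("top",(205,225,118,160)),("scene",(188,220,320,345))):
    i=cv2.imread(f"pics/{n}0.png"); sub=i[r[0]:r[1],r[2]:r[3]].max(2)
    m=(sub<38).astype(np.uint8); k,l,st,ce=cv2.connectedComponentsWithStats(m); j=1+st[1:,4].argmax()
    print(n,st[j]+np.array([r[2],r[0],0,0,0]),ce[j]+[r[2],r[0]])
    ys,xs=np.where(l==j); 
    for yy in np.unique(ys): print(yy+r[0],xs[ys==yy].min()+r[2],xs[ys==yy].max()+r[2],end=" | ")
    print()
# tray, jar
def comp(mask,lo,seed):
    k,l,st,ce=cv2.connectedComponentsWithStats(mask.astype(np.uint8)); return l==l[seed[1],seed[0]]
hsv=cv2.cvtColor(t,cv2.COLOR_BGR2HSV)
m=comp((hsv[...,0]>100)&(hsv[...,1]>120)&(hsv[...,2]>80),0,(254,247)); ys,xs=np.where(m); print("jar",xs.mean(),ys.mean(),m.sum(),onz("top",(xs.mean(),ys.mean()),.1))
print("tray px",t[253,341],t[253,395])
for u in((308,210),(386,224),(374,297),(294,283)): print(onz("top",u,.022))
```

```text
post top front [0.50031004 0.26179632 0.19      ] [0.48364207 0.16414057 0.19      ] 0.09906798378911424
yaw -9.68595887935777
seat by post [0.58069308 0.19782614 0.19      ]
rails [0.60592162 0.24634811 0.192     ] [0.47252221 0.2657117  0.192     ] [0.45580535 0.1673154  0.192     ] -8.259087890529925 0.09980624248129576
(array([0.51747697, 0.22511289, 0.23641491]), np.float64(0.05811718851517086)) back post L/R
top [136 215  12   8  57] [142.40350877 218.        ]
215 137 143 | 216 136 146 | 217 139 147 | 218 140 147 | 219 140 146 | 220 140 146 | 221 140 146 | 222 142 143 | 
scene [326 193  14  24 237] [332.17299578 204.00421941]
193 329 333 | 194 329 334 | 195 328 335 | 196 328 337 | 197 328 338 | 198 327 339 | 199 327 338 | 200 327 338 | 201 327 338 | 202 327 338 | 203 327 338 | 204 327 338 | 205 327 338 | 206 326 337 | 207 326 337 | 208 326 337 | 209 326 337 | 210 326 337 | 211 327 336 | 212 328 336 | 213 329 336 | 214 330 336 | 215 331 335 | 216 333 333 | 
jar 253.51604278074868 248.59625668449198 374 [ 0.51874635 -0.00415381  0.1       ]
tray px [154 149 146] [129 121 113]
[ 0.59505393 -0.1225614   0.022     ]
[ 0.56250991 -0.29148727  0.022     ]
[ 0.40654186 -0.26126856  0.022     ]
[ 0.4392548  -0.08970681  0.022     ]
```

```bash
cat > ov.py <<'E'
from h import *
def ov(seat,yaw,tag,src="0",tray=None):
    y=np.radians(yaw);M=np.array([[np.cos(y),-np.sin(y),0],[np.sin(y),np.cos(y),0],[0,0,1]]); o=np.array([seat[0],seat[1],0])
    def box(x0,x1,y0,y1,z): return [[x0,y0,z],[x1,y0,z],[x1,y1,z],[x0,y1,z]]
    polys=[(box(-.007,.007,-.014,.014,.231),(0,255,255)),(box(-.007,.007,-.014,.014,.185),(0,255,0)),(box(-.035,.035,-.045,.045,.05),(255,255,0)),(box(-.035,.035,-.045,.045,.09),(255,255,0)),
      ([[-.09,-.05,.19],[-.09,.05,.19]],(0,0,255)),([[.028,-.052,.192],[-.1,-.052,.192]],(255,0,255)),([[.028,.052,.192],[-.1,.052,.192]],(255,0,255)),([[.028,.023,.192],[.028,.052,.192]],(255,0,255))]
    for n,r,f in(("top",(185,300,90,215),5),("scene",(180,305,280,405),4.8)):
        a=cv2.imread(f"pics/{n}{src}.png")[r[0]:r[1],r[2]:r[3]]; a=cv2.resize(a,None,fx=f,fy=f,interpolation=cv2.INTER_CUBIC)
        for P,c in polys:
            uv=(proj(n,np.array(P)@M.T+o)+.5-[r[2],r[0]])*f-.5
            cv2.polylines(a,[np.round(uv).astype(int)],len(P)>2,c,1)
        cv2.imwrite(f"pics/ov_{n}_{tag}.png",a)
E
python3 -c "
from ov import *
ov((.5807,.1978),-9.6,'a')"
```

```text
(no output)
```

View pics/ov_top_a.png

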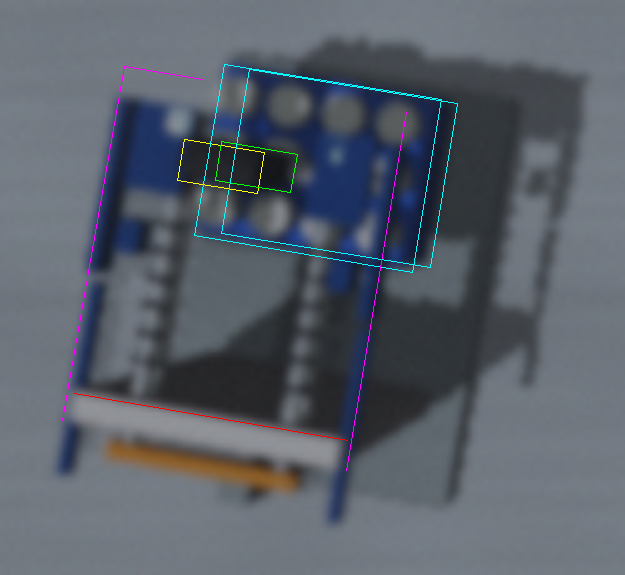

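View pics/ov_scene_a.png

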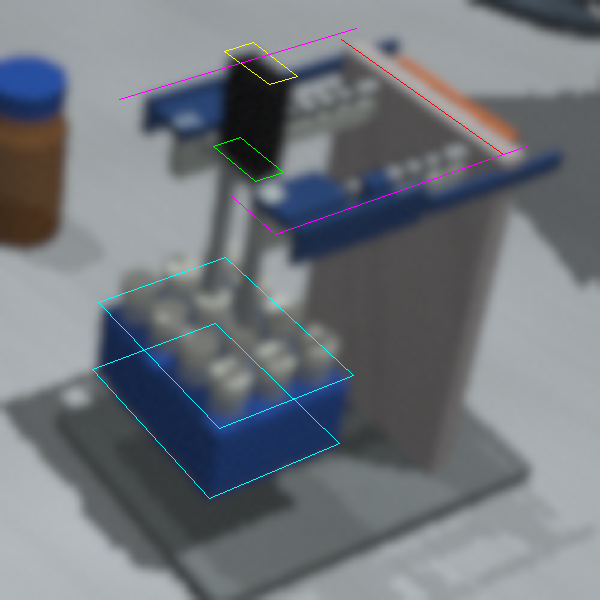

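The overlay agrees within about 2 mm in both views. Next I'll work out the approach move.

Run:
```python
from h import *
o=bot.observe(); q=o["tool_rot"]; M=R.from_quat(q[[1,2,3,0]]); print(M.as_matrix().round(3))
xa=M.as_matrix()[:,0]; print("jaw yaw",np.degrees(np.arctan2(xa[1],xa[0])))
for yaw in(-9.6,170.4):
    y=np.radians(yaw); X=np.array([np.cos(y),np.sin(y),0]); Y=np.array([0,0,-1.]); T=np.stack([X,Y,np.cross(X,Y)],1)
    print(yaw,(R.from_matrix(T)*M.inv()).as_rotvec().round(4))
print(o["tool_pos"])
```

```text
[[ 0.414 -0.001 -0.91 ]
 [ 0.91  -0.002  0.414]
 [-0.002 -1.     0.   ]]
jaw yaw 65.54681055526305
-9.6 [ 6.0000e-04 -2.0000e-03 -1.3116e+00]
170.4 [2.10e-03 7.00e-04 1.83e+00]
[0.25832731 0.56841792 0.23043997]
```

```bash
python3 -m jog '[[20,-20,30,0,0,-0.1,1],[60,-60,60,0,0,-0.25,1],[100,-105,80,0,0,-0.4,1],[140,-150,80,0,0,-0.55,1],[180,-200,80,0,0,-0.7,1],[220,-250,80,0,0,-0.86,1],[260,-295,80,0,0,-1.02,1],[290,-335,80,0,0,-1.17,1]]' 40; python3 -m jog '[[20,-22,0,0,0,-0.1,1],[32.7,-35.4,-10,0.0006,-0.002,-0.142,1],[32.7,-35.4,-20,0.0006,-0.002,-0.142,1],[32.7,-35.4,-20,0.0006,-0.002,-0.142,1]]'
python3 - <<'E'
from h import *
for n in("scene","top"): cv2.imwrite(f"pics/{n}1.png",bot.grab_frame(n)[:,:,::-1])
o=bot.observe(); print(o["tool_pos"],o["force"]); M=R.from_quat(o["tool_rot"][[1,2,3,0]]).as_matrix(); print(M.round(4))
from ov import *
ov((.5807,.1978),-9.6,'b',"1")
E
```

```text
time_s: 1.1
tool_pos: [0.55, 0.2318, 0.3108]
tool_rot: [-0.707, 0.707, -0.012, 0.011]
force: [1.1, 0.3, 0.5]
width: 1.0
time_s: 1.6
tool_pos: [0.5794, 0.1994, 0.2894]
tool_rot: [0.705, -0.705, 0.06, -0.058]
force: [0.5, 0.3, -0.9]
width: 1.001
[0.58032739 0.19975656 0.29097647] [ 0.75915595  0.75258516 -0.16768373]
[[ 9.863e-01  8.000e-04  1.649e-01]
 [-1.649e-01  6.000e-04  9.863e-01]
 [ 7.000e-04 -1.000e+00  7.000e-04]]
```

View pics/ov_scene_b.png

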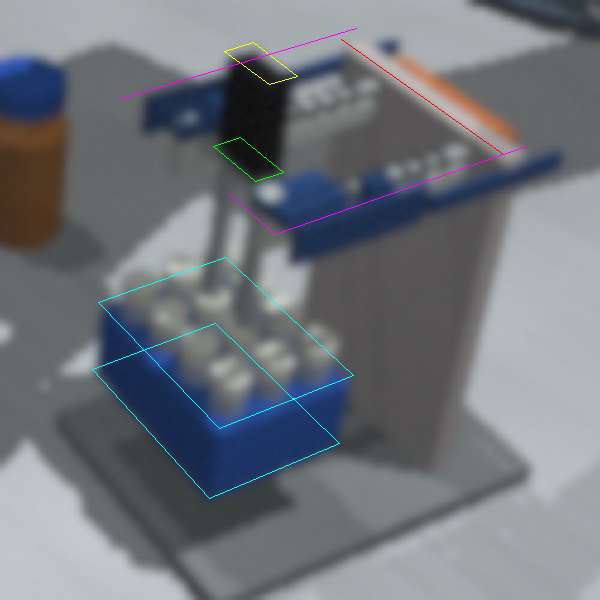

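```bash
python3 -m jog '[[0,0,-20,0,0,0,1],[0,0,-40,0,0,0,1],[0,0,-55,0,0,0,1],[0,0,-70,0,0,0,1],[0,0,-82,0,0,0,1],[0,0,-90,0,0,0,1],[0,0,-95,0,0,0,1],[0,0,-95,0,0,0,1]]'
python3 - <<'E'
from h import *
for n in("scene","top"): cv2.imwrite(f"pics/{n}2.png",bot.grab_frame(n)[:,:,::-1])
o=bot.observe(); print(o["tool_pos"],o["force"]); M=R.from_quat(o["tool_rot"][[1,2,3,0]]).as_matrix(); print(M.round(4))
from ov import *
ov((.5807,.1978),-9.6,'c',"2")
E
```

```text
time_s: 2.7
tool_pos: [0.5813, 0.1985, 0.1961]
tool_rot: [0.705, -0.704, 0.059, -0.06]
force: [-0.3, -0.9, -0.8]
width: 1.003
[0.58174748 0.19854189 0.1967094 ] [-0.29168631 -0.68780977  0.1140201 ]
[[ 9.859e-01  2.900e-03  1.673e-01]
 [-1.673e-01  6.000e-04  9.859e-01]
 [ 2.800e-03 -1.000e+00  1.100e-03]]
```

View pics/ov_scene_c.png

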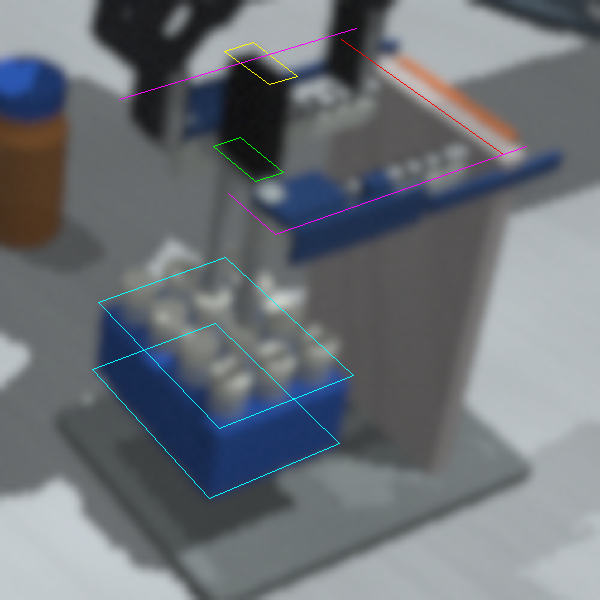

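View pics/ov_top_c.png

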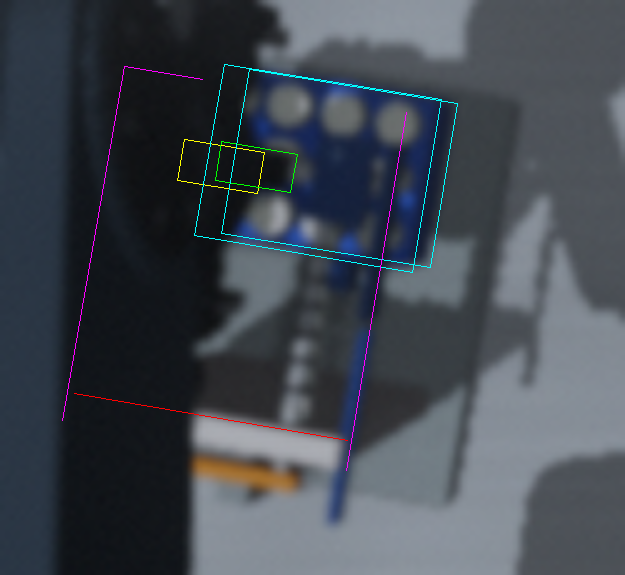

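The open fingers straddle the tab, at zoomed px 175 and 335 with the tab at about 255. I'll close partly first and watch the force.

```bash
python3 -m jog '[[0,0,0,0,0,0,0],[0,0,0,0,0,0,-0.3],[0,0,0,0,0,0,-0.5],[0,0,0,0,0,0,-0.5],[0,0,0,0,0,0,-0.5]]' 40
python3 - <<'E'
from h import *
for n in("scene","top"): cv2.imwrite(f"pics/{n}3.png",bot.grab_frame(n)[:,:,::-1])
o=bot.observe(); print(o["tool_pos"],o["force"],o["moment"],o["width"]*85)
from ov import *
ov((.5807,.1978),-9.6,'d',"3")
E
```

```text
time_s: 3.42
tool_pos: [0.5814, 0.1985, 0.1963]
tool_rot: [0.705, -0.704, 0.059, -0.06]
force: [-0.7, -0.5, 0.7]
width: 0.244
[0.58137707 0.1985332  0.19628184] [ 0.48644446  0.30249965 -0.56058182] [0.00132517 0.01727384 0.04536285] 21.106886009595232
```

View pics/ov_scene_d.png

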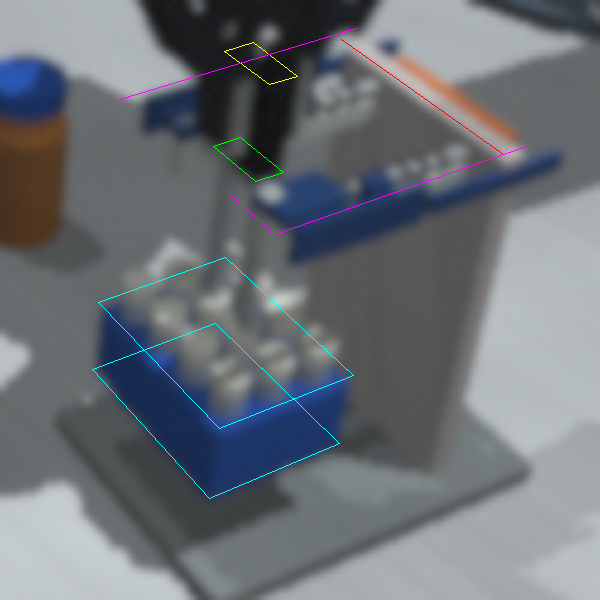

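```bash
python3 -m jog '[[0,0,0,0,0,0,-0.54],[0,0,0,0,0,0,-0.56]]' 20;python3 -m jog '[[0,0,0,0,0,0,-0.58],[0,0,0,0,0,0,-0.60]]';python3 -m jog '[[0,0,0,0,0,0,-0.62],[0,0,0,0,0,0,-0.64]]'; python3 -c "
from bench import bot
o=bot.observe();print(o['force'],o['moment'],o['width']*85,o['tool_pos'])"
```

```text
time_s: 3.78
tool_pos: [0.5814, 0.1985, 0.1963]
tool_rot: [0.705, -0.704, 0.059, -0.06]
force: [-0.1, -0.6, -0.8]
width: 0.221
time_s: 4.03
tool_pos: [0.5814, 0.1985, 0.1963]
tool_rot: [0.705, -0.704, 0.059, -0.06]
force: [0.0, -0.7, -0.5]
width: 0.197
time_s: 4.28
tool_pos: [0.5814, 0.1985, 0.1963]
tool_rot: [0.705, -0.704, 0.059, -0.06]
force: [0.8, 0.0, -0.4]
width: 0.181
[ 0.76131042  0.04570013 -0.44392408] [-0.00123438 -0.03062179 -0.02302405] 15.424836445663999 [0.5814196  0.19851926 0.19631741]
```

```bash
python3 -m jog '[[0,0,0,0,0,0,-0.68],[0,0,0,0,0,0,-0.75]]' 20;python3 -m jog '[[0,0,0,0,0,0,-1],[0,0,0,0,0,0,-1]]' 70; python3 -c "
from bench import bot
for i in range(2):
  o=bot.observe();print(o['force'],o['moment'],o['width']*85,o['tool_pos'],o['tool_rot'])"
```

```text
time_s: 4.53
tool_pos: [0.5817, 0.1985, 0.1964]
tool_rot: [0.705, -0.704, 0.058, -0.06]
force: [0.1, 0.4, -0.1]
width: 0.159
time_s: 4.78
tool_pos: [0.5817, 0.1986, 0.1965]
tool_rot: [0.705, -0.704, 0.058, -0.06]
force: [0.9, 0.1, 1.5]
width: 0.148
[0.88817555 0.05914571 1.51789878] [-0.03330996 -0.12799848  0.03128522] 12.537531363365607 [0.5816533  0.19855642 0.19652175] [ 0.704874   -0.70435448  0.05835118 -0.06027062]
[0.88817555 0.05914571 1.51789878] [-0.03330996 -0.12799848  0.03128522] 12.537531363365607 [0.5816533  0.19855642 0.19652175] [ 0.704874   -0.70435448  0.05835118 -0.06027062]
```

```bash
python3 -m jog '[[-1,0.2,0,0,0,0,-1],[-2,0.3,0,0,0,0,-1],[-3,0.5,0,0,0,0,-1],[-4,0.7,0,0,0,0,-1],[-4,0.7,0,0,0,0,-1]]'
cat > st.py <<'E'
from h import *
o=bot.observe(); X=np.array([.986,-.167,0]);Y=np.array([.167,.986,0])
p=o["tool_pos"]-[.58165,.19856,.1965]
print("t",round(o["time_s"],2),"dx %.2f dy %.2f dz %.2f mm"%(p@X*1e3,p@Y*1e3,p[2]*1e3),"F hook",(o["force"]@X).round(2),(o["force"]@Y).round(2),o["force"][2].round(2),"M",(o["moment"]@X).round(2),(o["moment"]@Y).round(2),o["moment"][2].round(2),"w",(o["width"]*85).round(1),"tilt",R.from_quat(o["tool_rot"][[1,2,3,0]]).as_matrix()[:,1].round(4))
E
python3 st.py
```

```text
time_s: 5.4
tool_pos: [0.5779, 0.1992, 0.1966]
tool_rot: [0.705, -0.704, 0.058, -0.061]
force: [5.0, -0.8, 0.0]
width: 0.151Traceback (most recent call last):
  File "st.py", line 4, in <module>
    print("t",round(o["time_s"],2),"dx %.2f dy %.2f dz %.2f mm"%(p@X*1e3,p@Y*1e3,p[2]*1e3),"F hook",(o["force"]@X).round(2),(o["force"]@Y).round(2),o["force"][2].round(2),"M",(o["moment"]@X).round(2),(o["moment"]@Y).round(2),o["moment"][2].round(2),"w",(o["width"]*85).round(1),"tilt",R.from_quat(o["tool_rot"][[1,2,3,0]]).as_matrix()[:,1].round(4))
                                                                                                                                                                                                                                                             ^^^^^^^^^^^^^^^^^^^^^
AttributeError: 'float' object has no attribute 'round'
```

```bash
sed -i 's/(o\["width"\]\*85).round(1)/round(o["width"]*85,1)/' st.py; python3 -m jog '[[-1,0.2,0,0,0,0,-1],[-2,0.3,0,0,0,0,-1],[-3,0.5,0,0,0,0,-1]]'; python3 st.py;  python3 -m jog '[[-1,0.2,0,0,0,0,-1],[-2,0.3,0,0,0,0,-1]]'; python3 st.py
```

```text
time_s: 5.78
tool_pos: [0.5747, 0.1998, 0.1965]
tool_rot: [0.705, -0.704, 0.058, -0.06]
force: [4.7, -1.1, 0.4]
width: 0.153
t 5.78 dx -7.08 dy 0.02 dz 0.02 mm F hook 4.79 -0.28 0.44 M 0.01 -0.97 -0.07 w 13.0 tilt [ 3.e-03  6.e-04 -1.e+00]
time_s: 6.02
tool_pos: [0.5727, 0.2001, 0.1965]
tool_rot: [0.705, -0.704, 0.058, -0.06]
force: [5.6, -1.0, -0.5]
width: 0.151
t 6.03 dx -9.10 dy 0.04 dz 0.03 mm F hook 5.64 -0.04 -0.46 M 0.06 -0.97 -0.13 w 12.8 tilt [ 3.e-03  7.e-04 -1.e+00]
```

```bash
cat > chk.py <<'E'
import sys; exec(open("st.py").read()); sys.exit(1 if o["force"]@X>7.5 else 0)
E
J="python3 -m jog"; C="python3 chk.py"
$J '[[-0.5,0.1,0,0,0,0,-1],[-1,0.17,0,0,0,0,-1]]' >/dev/null && $C && $J '[[-0.5,0.1,0,0,0,0,-1],[-1,0.17,0,0,0,0,-1]]' >/dev/null && $C && $J '[[-0.5,0.1,0,0,0,0,-1],[-1,0.17,0,0,0,0,-1]]' >/dev/null && $C && $J '[[-0.5,0.1,0,0,0,0,-1],[-1,0.17,0,0,0,0,-1]]' >/dev/null && $C && $J '[[-0.5,0.1,0,0,0,0,-1],[-1,0.17,0,0,0,0,-1]]' >/dev/null && $C && $J '[[-0.5,0.1,0,0,0,0,-1],[-1,0.17,0,0,0,0,-1]]' >/dev/null && $C
```

```text
t 6.28 dx -10.12 dy 0.06 dz 0.02 mm F hook 4.42 -0.65 -0.34 M 0.1 -1.01 -0.09 w 13.0 tilt [ 3.e-03  7.e-04 -1.e+00]
t 6.53 dx -11.08 dy 0.05 dz 0.02 mm F hook 4.96 -0.09 0.05 M 0.05 -0.99 -0.1 w 13.0 tilt [ 3.1e-03  7.0e-04 -1.0e+00]
t 6.78 dx -12.09 dy 0.09 dz 0.03 mm F hook 5.63 -0.01 -0.12 M 0.08 -0.99 -0.06 w 13.2 tilt [ 3.1e-03  7.0e-04 -1.0e+00]
t 7.03 dx -13.08 dy 0.08 dz 0.03 mm F hook 4.27 1.51 0.55 M 0.06 -0.99 -0.12 w 13.2 tilt [ 3.2e-03  7.0e-04 -1.0e+00]
t 7.28 dx -14.08 dy 0.07 dz 0.04 mm F hook 5.52 -0.2 0.43 M 0.12 -1.02 -0.06 w 13.2 tilt [ 3.2e-03  7.0e-04 -1.0e+00]
t 7.53 dx -15.08 dy 0.07 dz 0.03 mm F hook 6.07 0.85 1.02 M 0.09 -1.0 -0.11 w 13.2 tilt [ 3.2e-03  7.0e-04 -1.0e+00]
```

```bash
cat > chk.py <<'E'
import sys; exec(open("st.py").read()); sys.exit(1 if o["force"]@X>7.5 or o["moment"]@Y<-1.3 else 0)
E
J="python3 -m jog"; C="python3 chk.py"
$J '[[-0.5,0.1,0,0,0,0,-1],[-1,0.17,0,0,0,0,-1]]' >/dev/null && $C && $J '[[-0.5,0.1,0,0,0,0,-1],[-1,0.17,0,0,0,0,-1]]' >/dev/null && $C && $J '[[-0.5,0.1,0,0,0,0,-1],[-1,0.17,0,0,0,0,-1]]' >/dev/null && $C && $J '[[-0.5,0.1,0,0,0,0,-1],[-1,0.17,0,0,0,0,-1]]' >/dev/null && $C && $J '[[-0.5,0.1,0,0,0,0,-1],[-1,0.17,0,0,0,0,-1]]' >/dev/null && $C && $J '[[-0.5,0.1,0,0,0,0,-1],[-1,0.17,0,0,0,0,-1]]' >/dev/null && $C && $J '[[-0.5,0.1,0,0,0,0,-1],[-1,0.17,0,0,0,0,-1]]' >/dev/null && $C && $J '[[-0.5,0.1,0,0,0,0,-1],[-1,0.17,0,0,0,0,-1]]' >/dev/null && $C && $J '[[-0.5,0.1,0,0,0,0,-1],[-1,0.17,0,0,0,0,-1]]' >/dev/null && $C && $J '[[-0.5,0.1,0,0,0,0,-1],[-1,0.17,0,0,0,0,-1]]' >/dev/null && $C
```

```text
t 7.78 dx -16.09 dy 0.09 dz 0.04 mm F hook 5.9 -0.23 0.6 M 0.01 -0.98 -0.1 w 13.0 tilt [ 3.3e-03  7.0e-04 -1.0e+00]
t 8.03 dx -17.06 dy 0.10 dz 0.06 mm F hook 5.34 0.64 -0.48 M 0.11 -1.01 -0.12 w 13.0 tilt [ 3.3e-03  7.0e-04 -1.0e+00]
t 8.28 dx -18.08 dy 0.12 dz 0.04 mm F hook 6.39 0.01 -0.38 M 0.05 -1.04 -0.11 w 13.0 tilt [ 3.4e-03  8.0e-04 -1.0e+00]
t 8.53 dx -19.05 dy 0.11 dz 0.03 mm F hook 5.33 -0.51 -0.08 M 0.07 -0.99 -0.1 w 13.2 tilt [ 3.4e-03  7.0e-04 -1.0e+00]
t 8.78 dx -20.06 dy 0.14 dz 0.05 mm F hook 5.67 -0.01 0.07 M 0.03 -1.05 -0.12 w 13.0 tilt [ 3.5e-03  8.0e-04 -1.0e+00]
t 9.03 dx -21.06 dy 0.13 dz 0.06 mm F hook 5.08 0.91 -0.56 M 0.08 -1.02 -0.07 w 12.6 tilt [ 3.5e-03  8.0e-04 -1.0e+00]
t 9.28 dx -22.06 dy 0.13 dz 0.02 mm F hook 5.84 0.66 -0.97 M 0.06 -1.03 -0.1 w 13.1 tilt [ 3.5e-03  8.0e-04 -1.0e+00]
t 9.53 dx -22.59 dy 0.16 dz 0.06 mm F hook 5.81 0.56 -1.74 M 0.04 -1.3 -0.19 w 13.2 tilt [ 4.6e-03  7.0e-04 -1.0e+00]
t 9.78 dx -22.82 dy 0.16 dz 0.08 mm F hook 8.16 -0.23 -1.93 M 0.01 -1.6 -0.23 w 13.0 tilt [ 6.3e-03  6.0e-04 -1.0e+00]
```

The force and moment rise at −22.6 mm, so that's the stop. I'll ease off about 1.2 mm, which keeps the keeper pressed, then lift in small steps.

```bash
J="python3 -m jog"; $J '[[1.2,-0.2,0,0,0,0,-1],[1.2,-0.2,0,0,0,0,-1]]' >/dev/null; python3 st.py; $J '[[0,0,0.7,0,0,0,-1],[0,0,1.5,0,0,0,-1]]' >/dev/null; python3 st.py;  $J '[[0,0,0.7,0,0,0,-1],[0,0,1.5,0,0,0,-1]]' >/dev/null; python3 st.py
```

```text
t 10.03 dx -22.69 dy 0.14 dz 0.01 mm F hook 6.37 1.09 0.12 M 0.01 -1.16 -0.24 w 13.3 tilt [ 3.7e-03  9.0e-04 -1.0e+00]
t 10.28 dx -22.81 dy 0.10 dz 0.33 mm F hook 7.45 1.17 -8.01 M 0.04 -1.48 -0.27 w 13.0 tilt [ 3.2e-03  8.0e-04 -1.0e+00]
t 10.53 dx -22.84 dy -0.23 dz 1.44 mm F hook 7.78 -1.13 -7.69 M -0.03 -1.49 -0.29 w 13.0 tilt [ 2.6e-03  1.0e-04 -1.0e+00]
```

```bash
J="python3 -m jog"; $J '[[0.8,-0.1,0,0,0,0,-1],[0.8,-0.1,0.3,0,0,0,-1]]' >/dev/null; python3 st.py; $J '[[0,0,0.7,0,0,0,-1],[0,0,1.2,0,0,0,-1]]' >/dev/null; python3 st.py
```

```text
t 10.78 dx -22.71 dy -0.31 dz 1.62 mm F hook 6.6 0.36 -8.14 M -0.07 -1.23 -0.26 w 13.1 tilt [ 0.001  0.    -1.   ]
t 11.03 dx -22.74 dy -0.47 dz 2.72 mm F hook 6.92 0.61 -7.67 M -0.1 -1.36 -0.29 w 13.1 tilt [ 8.e-04 -4.e-04 -1.e+00]
```

```bash
J="python3 -m jog"; $J '[[0.5,-0.1,0.7,0,0,0,-1],[0.5,-0.1,1.4,0,0,0,-1]]' >/dev/null; python3 st.py; $J '[[0,0,0.8,0,0,0,-1],[0,0,1.6,0,0,0,-1]]' >/dev/null; python3 st.py;$J '[[0,0,0.8,0,0,0,-1],[0,0,1.6,0,0,0,-1]]' >/dev/null; python3 st.py
```

```text
t 11.28 dx -22.70 dy -0.62 dz 3.99 mm F hook 6.42 -0.21 -7.91 M -0.16 -1.2 -0.24 w 13.0 tilt [-4.e-04 -5.e-04 -1.e+00]
t 11.53 dx -22.69 dy -0.68 dz 5.66 mm F hook 6.25 -0.93 -6.44 M -0.19 -1.22 -0.22 w 13.4 tilt [-4.e-04 -7.e-04 -1.e+00]
t 11.78 dx -22.61 dy -0.62 dz 7.64 mm F hook 5.79 -0.65 -3.83 M -0.1 -1.07 -0.2 w 13.3 tilt [-0.e+00 -5.e-04 -1.e+00]
```

```bash
J="python3 -m jog"; $J '[[0,0,1.5,0,0,0,-1],[0,0,3,0,0,0,-1]]' >/dev/null; python3 st.py; $J '[[0,0,1.5,0,0,0,-1],[0,0,3,0,0,0,-1],[0,0,4.5,0,0,0,-1]]' >/dev/null; python3 st.py;$J '[[0,0,2,0,0,0,-1],[0,0,4,0,0,0,-1]]' >/dev/null; python3 st.py;$J '[[0,0,2,0,0,0,-1],[0,0,4,0,0,0,-1]]' >/dev/null; python3 st.py
```

```text
t 12.03 dx -22.77 dy -0.68 dz 10.38 mm F hook 6.71 -0.47 -7.0 M -0.17 -1.22 -0.27 w 13.4 tilt [-4.e-04 -6.e-04 -1.e+00]
t 12.4 dx -24.18 dy -0.55 dz 15.09 mm F hook 1.62 -0.8 -4.15 M 0.04 -0.24 -0.1 w 12.8 tilt [-0.0037  0.     -1.    ]
t 12.65 dx -24.08 dy -0.23 dz 19.69 mm F hook -0.69 0.45 -4.38 M 0.02 -0.04 -0.02 w 13.3 tilt [-2.5e-03  3.0e-04 -1.0e+00]
t 12.9 dx -22.44 dy -0.04 dz 24.49 mm F hook -0.17 0.54 -4.28 M 0.01 0.01 -0.03 w 13.2 tilt [ 1.3e-03  5.0e-04 -1.0e+00]
```

Free of the cover, carrying about 4.3 N. Next I'll lift to about 38 mm and take a look.

```bash
python3 -m jog '[[0,0,4,0,0,0,-1],[0,0,8,0,0,0,-1],[0,0,11,0,0,0,-1],[0,0,13,0,0,0,-1],[0,0,13,0,0,0,-1]]' >/dev/null; python3 st.py
python3 - <<'E'
from h import *
a=bot.grab_frame("scene")[:,:,::-1][150:305,270:425]; cv2.imwrite("pics/s4.png",cv2.resize(a,None,fx=3.8,fy=3.8,interpolation=cv2.INTER_CUBIC))
E
```

```text
t 13.53 dx -21.96 dy -0.05 dz 37.60 mm F hook -0.67 0.27 -3.4 M -0.03 0.01 -0.03 w 13.1 tilt [ 2.4e-03  5.0e-04 -1.0e+00]
```

View pics/s4.png

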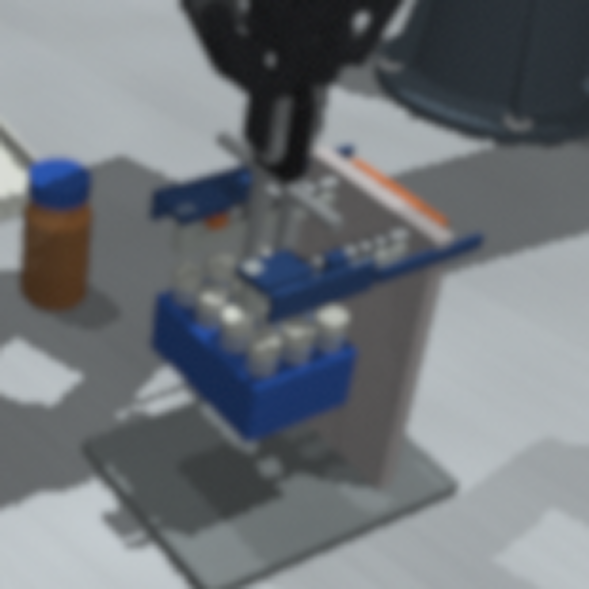

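The carrier is in the grip, with its bar above the cover (around zoomed px (280,180)) and the block below the prongs. Now out past the tips.

```bash
python3 -m jog '[[6,-1,0,0,0,0,-1],[14,-2.4,0,0,0,0,-1],[24,-4,0,0,0,0,-1],[34,-5.7,0,0,0,0,-1]]' >/dev/null; python3 st.py; python3 -m jog '[[12,-2,0,0,0,0,-1],[26,-4.3,0,0,0,0,-1],[42,-7,0,0,0,0,-1],[58,-9.7,0,0,0,0,-1],[74,-12.4,0,0,0,0,-1],[86,-14.4,0,0,0,0,-1],[92,-15.4,0,0,0,0,-1],[92,-15.4,0,0,0,0,-1]]' >/dev/null; python3 st.py
```

```text
t 14.07 dx 13.49 dy -0.05 dz 37.36 mm F hook -0.24 -0.22 -4.12 M -0.02 0.0 0.03 w 12.9 tilt [ 2.4e-03  5.0e-04 -1.0e+00]
t 15.07 dx 105.82 dy 0.08 dz 37.16 mm F hook -0.63 -0.6 -4.25 M -0.02 0.03 -0.0 w 13.0 tilt [ 1.5e-03  5.0e-04 -1.0e+00]
```

```bash
python3 -m jog '[[0,0,8,0,0,0,-1],[0,0,24,0,0,0,-1],[0,-5,44,0,0,0,-1],[0,-15,62,0,0,0,-1],[0,-35,72,0,0,0,-1],[0,-60,75,0,0,0,-1],[-5,-88,75,0,0,0,-1],[-15,-116,75,0,0,0,-1]]' >/dev/null; python3 -m jog '[[-16,-28,0,0,0,0,-1],[-34,-58,0,0,0,0,-1],[-56,-90,0,0,0,0,-1],[-80,-124,0,0,0,0,-1],[-106,-158,0,0,0,0,-1],[-132,-192,0,0,0,0,-1],[-152,-222,0,0,0,0,-1],[-164,-244,0,0,0,0,-1]]' >/dev/null;  python3 -m jog '[[-4,-8,0,0,0,0,-1],[-6,-12,0,0,0,0,-1],[-6,-12,0,0,0,0,-1],[-6,-12,0,0,0,0,-1]]'; python3 st.py
python3 - <<'E'
from h import *
for n in("scene","top"): cv2.imwrite(f"pics/{n}5.png",bot.grab_frame(n)[:,:,::-1])
a=cv2.imread("pics/scene5.png")[110:260,180:330]; cv2.imwrite("pics/s5.png",cv2.resize(a,None,fx=3.8,fy=3.8,interpolation=cv2.INTER_CUBIC))
E
```

```text
time_s: 17.58
tool_pos: [0.5012, -0.1902, 0.3088]
tool_rot: [0.705, -0.704, 0.058, -0.06]
force: [0.5, -0.8, -4.1]
width: 0.154
t 17.57 dx -14.42 dy -396.72 dz 112.32 mm F hook 0.62 -0.68 -4.1 M -0.03 -0.02 -0.03 w 13.1 tilt [ 2.1e-03  9.0e-04 -1.0e+00]
```

View pics/s5.png

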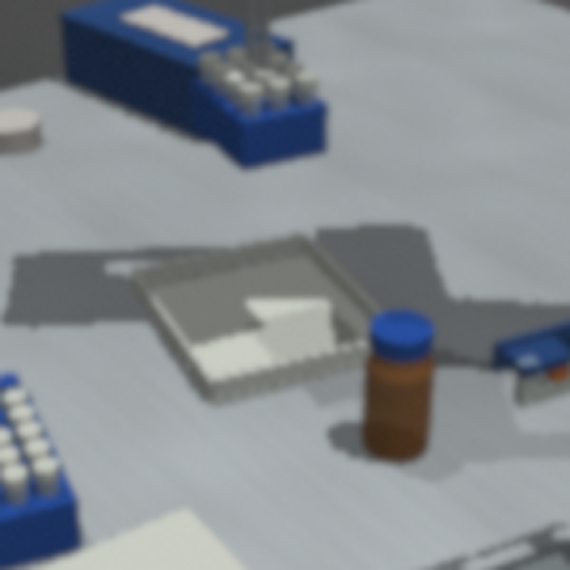

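View pics/top5.png

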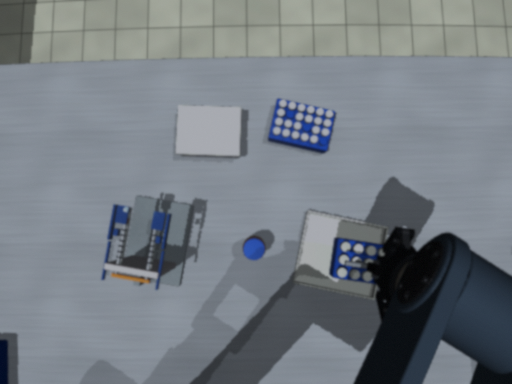

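```bash
cat > ov2.py <<'E'
from h import *
def go(src,x,y,foot,yaw,out):
    t=np.radians(yaw); M=np.array([[np.cos(t),-np.sin(t),0],[np.sin(t),np.cos(t),0],[0,0,1]])
    ims=[]
    for n,r in(("scene",(100,220,200,320)),("top",(190,310,290,410))):
        a=cv2.resize(cv2.imread(f"pics/{n}{src}.png")[r[0]:r[1],r[2]:r[3]],None,fx=3.3,fy=3.3,interpolation=cv2.INTER_CUBIC)
        for z in(0,.04):
            P=np.array([[-.035,-.045,z],[.035,-.045,z],[.035,.045,z],[-.035,.045,z]])@M.T+[x,y,foot]
            cv2.polylines(a,[np.round((proj(n,P)+.5-[r[2],r[0]])*3.3-.5).astype(int)],True,(0,255,255),1)
        ims.append(a)
    cv2.imwrite(out,np.hstack(ims))
E
python3 -c "
from ov2 import *
go('5',.5012,-.1902,.1623,-9.6,'pics/o5.png')"
```

```text
(no output)
```

View pics/o5.png

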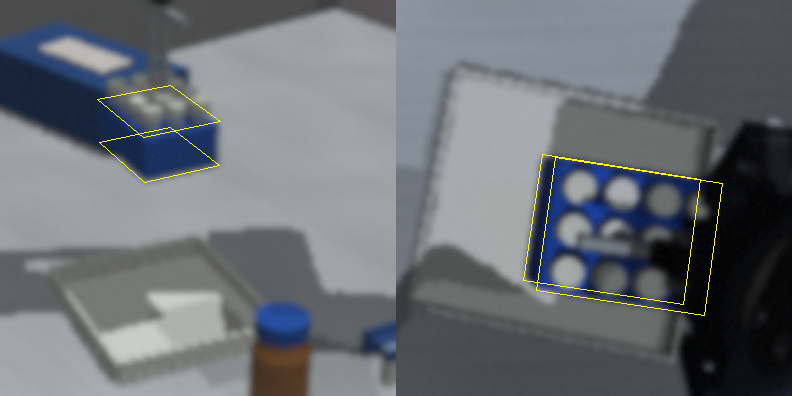

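The carrier hangs upright, matches its predicted position within about 3 mm and is centred over the tray. Lowering now.

```bash
python3 -m jog '[[0,0,-8,0,0,0,-1],[0,0,-24,0,0,0,-1],[0,0,-46,0,0,0,-1],[0,0,-70,0,0,0,-1],[0,0,-94,0,0,0,-1],[0,0,-114,0,0,0,-1],[0,0,-130,0,0,0,-1],[0,0,-140,0,0,0,-1]]' >/dev/null; python3 -m jog '[[0,0,-5,0,0,0,-1],[0,0,-9,0,0,0,-1],[0,0,-11,0,0,0,-1],[0,0,-12,0,0,0,-1]]' >/dev/null; python3 st.py
J="python3 -m jog"
cat > chz.py <<'E'
import sys; exec(open("st.py").read()); sys.exit(1 if o["force"][2]>-1.5 else 0)
E
C="python3 chz.py"; $J '[[0,0,-0.5,0,0,0,-1],[0,0,-1,0,0,0,-1]]'>/dev/null && $C && $J '[[0,0,-0.5,0,0,0,-1],[0,0,-1,0,0,0,-1]]'>/dev/null && $C && $J '[[0,0,-0.5,0,0,0,-1],[0,0,-1,0,0,0,-1]]'>/dev/null && $C && $J '[[0,0,-0.5,0,0,0,-1],[0,0,-1,0,0,0,-1]]'>/dev/null && $C && $J '[[0,0,-0.5,0,0,0,-1],[0,0,-1,0,0,0,-1]]'>/dev/null && $C && $J '[[0,0,-0.5,0,0,0,-1],[0,0,-1,0,0,0,-1]]'>/dev/null && $C && $J '[[0,0,-0.5,0,0,0,-1],[0,0,-1,0,0,0,-1]]'>/dev/null && $C
```

```text
t 19.18 dx -14.39 dy -397.58 dz -39.33 mm F hook 0.21 -0.13 -3.23 M 0.0 0.03 0.03 w 12.8 tilt [ 2.6e-03  1.0e-04 -1.0e+00]
t 19.43 dx -14.48 dy -397.58 dz -40.40 mm F hook -0.41 -0.21 -5.26 M 0.02 0.04 0.04 w 13.1 tilt [ 2.4e-03  2.0e-04 -1.0e+00]
t 19.68 dx -14.56 dy -397.52 dz -41.57 mm F hook 0.2 -0.63 -3.87 M 0.01 -0.0 0.05 w 13.0 tilt [ 2.1e-03  4.0e-04 -1.0e+00]
t 19.93 dx -14.58 dy -397.50 dz -42.62 mm F hook -0.5 -0.36 -4.21 M -0.01 0.0 0.06 w 13.0 tilt [ 2.e-03  5.e-04 -1.e+00]
t 20.18 dx -14.58 dy -397.55 dz -43.63 mm F hook 0.26 0.59 -3.56 M 0.05 0.02 0.03 w 13.1 tilt [ 2.1e-03  4.0e-04 -1.0e+00]
t 20.43 dx -14.59 dy -397.51 dz -44.62 mm F hook 0.09 0.1 -4.33 M 0.01 0.02 0.04 w 12.9 tilt [ 2.e-03  4.e-04 -1.e+00]
t 20.68 dx -14.62 dy -397.52 dz -45.63 mm F hook -0.2 0.27 -3.62 M 0.01 -0.01 0.09 w 12.8 tilt [ 2.e-03  5.e-04 -1.e+00]
t 20.93 dx -14.24 dy -397.66 dz -45.87 mm F hook -0.32 -0.24 3.87 M 0.17 0.41 -0.02 w 12.9 tilt [ 0.0028  0.     -1.    ]
```

The foot met the floor at −45.8 mm, and −46 was expected. I'll ease off slightly and look before releasing.

```bash
python3 -m jog '[[0,0,0.4,0,0,0,-1],[0,0,0.4,0,0,0,-1]]' >/dev/null; python3 st.py
python3 - <<'E'
from h import *
for n in("scene","top"): cv2.imwrite(f"pics/{n}6.png",bot.grab_frame(n)[:,:,::-1])
from ov2 import *
go('6',.5012,-.1915,.004,-9.6,'pics/o6.png')
E
```

```text
t 21.18 dx -14.35 dy -397.64 dz -45.84 mm F hook -0.37 -0.11 1.84 M 0.08 0.26 0.05 w 12.9 tilt [ 0.0026  0.     -1.    ]
```

View pics/o6.png

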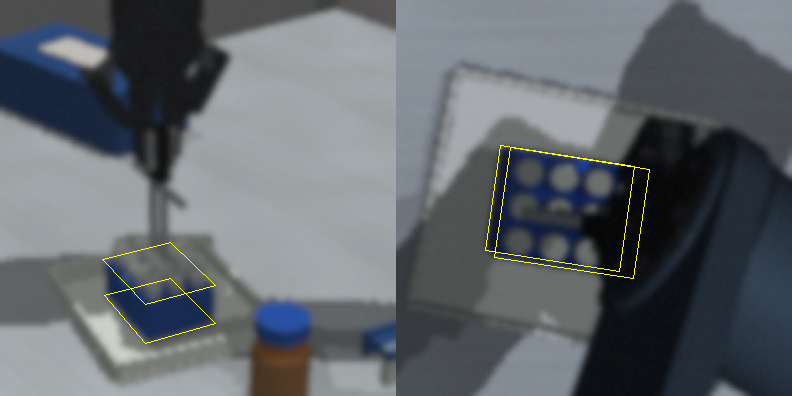

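It stands inside the tray, clear of all walls. Opening now, then straight up.

```bash
python3 -m jog '[[0,0,0,0,0,0,-0.65],[0,0,0,0,0,0,-0.5],[0,0,0,0,0,0,-0.2],[0,0,0,0,0,0,0.2],[0,0,0,0,0,0,0.5],[0,0,0,0,0,0,0.5]]' 20 >/dev/null; python3 st.py; python3 -m jog '[[0,0,8,0,0,0,0.5],[0,0,22,0,0,0,0.5],[0,0,42,0,0,0,0.5],[0,0,65,0,0,0,0.5],[0,0,90,0,0,0,0.5],[0,0,115,0,0,0,0.5],[0,0,135,0,0,0,0.5],[0,0,145,0,0,0,0.5]]' >/dev/null; python3 -m jog '[[0,-30,0,0,0,0,0.5],[0,-70,0,0,0,0,0.5],[0,-110,0,0,0,0,0.5],[0,-150,0,0,0,0,0.5],[0,-180,0,0,0,0,0.5],[0,-195,0,0,0,0,0.5],[0,-200,0,0,0,0,0.5],[0,-200,0,0,0,0,0.5]]' ; python3 st.py
python3 - <<'E'
from h import *
for n in("scene","top"): cv2.imwrite(f"pics/{n}7.png",bot.grab_frame(n)[:,:,::-1])
from ov2 import *
go('7',.5012,-.1915,.004,-9.6,'pics/o7.png')
E
```

```text
t 22.02 dx -14.59 dy -397.52 dz -46.21 mm F hook -0.06 0.38 -0.3 M -0.02 -0.01 -0.01 w 63.6 tilt [ 2.e-03  5.e-04 -1.e+00]
time_s: 24.02
tool_pos: [0.5009, -0.3901, 0.2952]
tool_rot: [0.705, -0.704, 0.059, -0.06]
force: [0.2, 1.1, -0.5]
width: 0.749
t 24.02 dx 18.64 dy -593.88 dz 98.71 mm F hook 0.0 1.09 -0.47 M -0.04 -0.02 -0.02 w 63.7 tilt [ 0.0016  0.0014 -1.    ]
```

View pics/o7.png

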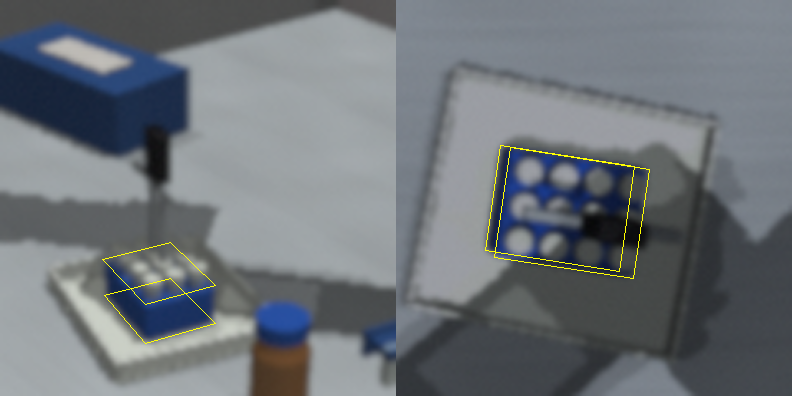

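View pics/top7.png

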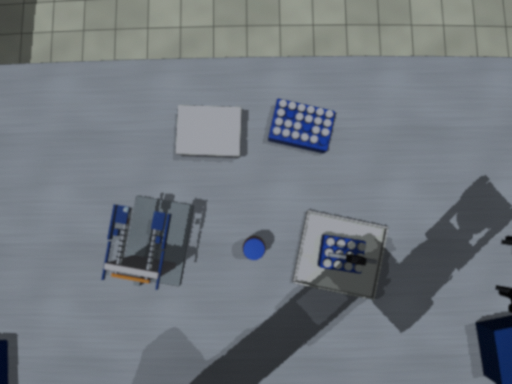

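View pics/scene7.png

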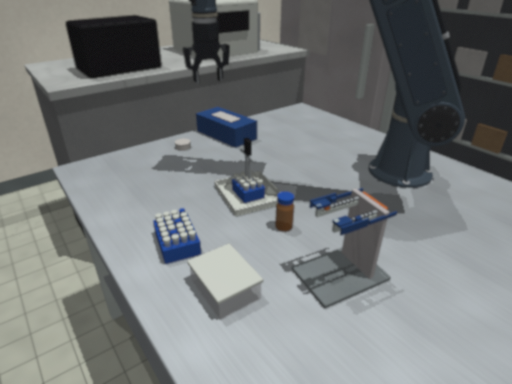

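The carrier stands upright in the tray at top px (343,254). The jar (254,248), rack (302,125) and case (208,130) are where they were, and the arm is clear.

```bash
python3 -c "
from bench import bot
print(bot.finish_job())"
```

```text
the job is handed in; nothing more can be done
None
```

The tube carrier is off the hook and standing upright in the white tray, and I handed the job in at about 24 s of the 72 s allowed.

- **Unlocking:** I gripped the tab at 70 N and pressed the bar back until I felt the stop, about 22.6 mm in. I eased off about 1.2 mm to lighten the contact, keeping the keeper pressed, and lifted the bar straight up through the slot.
- **Forces:** The press force stayed at about 8 N or less in the readings between steps, against the 16 N limit. The vertical pull also peaked at about 8 N while the bar rubbed through the slot. Both are sampled between moves, so a brief higher peak could have gone unseen.
- **Placing:** I took the carrier out past the tips, over the jar, and lowered it until it touched the tray floor. Contact came at the expected height to within about 0.2 mm, and only then did I let go.
- **Last checks:** The final pictures show the carrier near the middle of the tray, clear of the walls. The jar, rack and case look unmoved by eye, and the gripper is about 200 mm away touching nothing. No check failed; the camera overlay and the arm's own position differed by about 3 mm at most.

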